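# Spin the last turntable and stop it at the pointer

## Task

Check the child's shoe last on the inspection turntable: flick the turntable with a fingertip (its two pegs are there for that), then leave it spinning on its own so that the toe sweeps past the fixed pointer and it runs on untouched for at least a second. Then, on a later pass, brake the turning deck by pressing a fingertip on it so that it stops with the line at the toe within 3 cm of the pointer, hold it there for a moment, and move clear. Once the toe has passed the pointer the deck must not come to rest anywhere else; do not touch the last, and leave everything else on the bench where it is.

Things in the scene. Friction and masses are not known exactly. Their poses are not given: they have to be found in the camera images.
- turntable (a joint): deck angle about its upright axis, rad, growing anticlockwise seen from above, not wrapped (a full turn adds 6.283); 0, 6.283, -6.283.. = toe at the pointer. Starts at rest between 0.9 and 5.4. Ball bearing, turns both ways without stops: inertia about 0.011 kg m2 (varies by a quarter), drag 0.001 N m plus 0.002 N m per rad/s: from 3 rad/s it coasts about ten seconds, one to two turns
- stand: the turntable's dark steel foot, 190 mm across, fixed to the table. Origin on the turntable's axis at table height, z up, x towards the pointer. A dark steel post, 12 by 30 mm, 92 mm tall, stands outside the rim 186 mm along x; a small bright steel point near its top (86 mm up) reaches in to 159 mm from the axis: that is the pointer
- deck: the turning round grey-painted deck: 300 mm across, 18 mm thick, top 75 mm above the table. Origin on the axis at its underside; x towards the toe and the mark. The flat ring outside the pegs, 112 to 150 mm from the axis, is free for a fingertip to press on: rubbing there (friction about 0.8 or more) stops the deck almost at once
- pointer (a point): fixed point at deck-top height, on the rim's circle (150 mm from the axis) straight in front of the pointer
- mark (a point): point on the rim of the deck's top, 150 mm from the axis, at the outer end of a dark line 50 mm long and 8 mm wide drawn on the deck in front of the last's toe; turns with the deck
- peg_left (a point): centre of the top of one of the two finger pegs: upright steel pin, 14 mm across, standing 35 mm above the deck (top 110 mm above the table), 105 mm from the axis, on the last's left (90 degrees anticlockwise from the toe); turns with the deck
- peg_right (a point): centre of the top of the other finger peg, same size, 105 mm from the axis, on the last's right (90 degrees clockwise from the toe); turns with the deck
- last: cream-white child's shoe last, 150 mm long, 54 mm wide, 65 mm tall (heel end the tallest; its top 140 mm above the table), screwed to the deck's middle and turning with it. Origin on the axis at its underside; x towards its toe tip, 75 mm from the axis; heel 75 mm the other way
- hammer: claw-less cobbler's hammer, 270 mm long, wooden handle, lying on the table 0.2 to 0.3 m from the turntable's axis; origin under its middle. To be left alone
- tack_cup: open steel cup for tacks, 68 mm across, 55 mm tall, standing between the robot and the turntable, to the right; origin at the centre of its underside. To be left alone
- brush: wooden brush, 200 mm long, lying on the table about 0.25 m from the turntable's axis; origin under its middle. To be left alone
- jar: brownish jar with white lid, 84 mm across, 125 mm tall, standing to the right; origin at the centre of its underside. To be left alone
- tin: plain metal tin, 72 mm across, 85 mm tall, standing to the left; origin at the centre of its underside. To be left alone
- spare_last: loose cream-white adult shoe last, 255 mm long, 110 mm tall, standing on the table to the left, off the turntable; origin under its middle. To be left alone
- shoe: finished brown loafer, 270 mm long, standing on the table to the right; origin under its middle. To be left alone

How it is judged (in metres and radians):
On the way, in this order (a step that is already met when the one before it is completed fails the run):
1. the deck spins on untouched by the fingers for a second (faster than 0.2 rad/s), the toe having passed the pointer (contact force between the fingers and deck below 0.05 N and (value of joint turntable above 6.633 rad or value of joint turntable below -0.35 rad) and (velocity of joint turntable above 0.2 rad/s or velocity of joint turntable below -0.2 rad/s)), for 1 s.
2. a fingertip presses on the deck (over 0.3 N) and holds it stopped with the line at the toe within 30 mm of the pointer (horizontal distance between mark and pointer below 0.03 m and contact force between the fingers and deck above 0.3 N and velocity of joint turntable between -0.05 and 0.05 rad/s), for 0.2 s.
At the end, for the whole second after the job is handed in: The deck is at rest (under 0.05 rad/s) with the mark on its rim within 30 mm (11 degrees) of the pointer, after a free run past the pointer and a fingertip stop; all bystanders stand within 30 mm of where they were (horizontal distance between mark and pointer below 0.03 m and velocity of joint turntable between -0.05 and 0.05 rad/s and distance of each of hammer, tack_cup, brush, jar, tin, spare_last, shoe from where it was at the start of the episode below 0.03 m); the robot touches nothing.
It fails at once if the deck came to rest away from the pointer after the toe had passed it ((value of joint turntable above 6.633 rad or value of joint turntable below -0.35 rad) and velocity of joint turntable between -0.03 and 0.03 rad/s and horizontal distance between mark and pointer above 0.03 m).
It fails at once if the last on the turntable was touched (contact force between the arm and last above 1 N).
It fails at once if the last on the turntable was touched by the fingers (contact force between the fingers and last above 1 N).
It fails at once if a bystander was pushed, lifted or carried away (distance of any of hammer, tack_cup, brush, jar, tin, spare_last, shoe from where it was at the start of the episode above 0.03 m).
It also fails if it takes over 51 s, if anything falls off the work surface, if the arm or the gripper's body presses on something with over 40 N, if the wrist force passes 120 N, or if a joint passes its speed limit or range.

## Robot

A 6-joint arm with a two-finger parallel gripper is mounted at the origin on the work surface. World frame = base frame: x ahead of the robot, y to its left, z up, the work surface at z = 0. Lengths are in mm, angles in rad, forces in N, time in s.
With the tool pointing down it reaches from about 300 to 875 mm from the base axis. Payload 4.2 kg.
Tool frame: the origin (TCP) lies at the very end of the fingers, on their centre line; the grasp point (between the pads) lies 19 mm behind it; z points along the fingers, y is the direction in which the jaws open and shut (so a half turn about z gives the same grasp; the last joint's range is limited). The gripper opens to 85 mm and grips with 20 to 120 N. Pads are 22 mm wide; open, the fingers measure 114 mm over their backs; the gripper's body (76 mm by 85 mm) begins 54 mm behind the grasp point. The pads swing forward as they close: fully open they stand 13 mm farther back than shut.
Start: joints at [1.272, 0.32, 1.565, -0, 1.257, -0.02], TCP at [158.244, 552.815, 191.438] pointing down, gripper open.
Joint ranges: [-3.11, 3.11], [-0.84, 2.01], [0.21, 2.61], [-1.34, 4.49], [0.05, 2.63], [-2.56, 2.56]. Speed limits (rad/s): [2.57, 2.57, 3.14, 3.14, 3.14, 3.14].

## Interface

Orientations are given as a rotation vector (axis times angle).
In Python, from bench import ctrl, read_camera gives the robot as it stands. Calls block until the motion is done:
- ctrl.reach(position, orientation): joint-space move of the TCP to a pose.
- ctrl.move_straight(position, feed=150, orientation=None, guard=None): straight line of the TCP; orientation=None keeps the orientation; feed is the mean speed in mm/s. With guard (N) it stops when the force on the tool has changed by that much, and returns True; else False.
- ctrl.set_joints(angles): joint-space move.
- ctrl.move_gripper(opening, f_grip=None): opening from 0.0 (shut) to 1.0 (fully open); f_grip is the grip in N (None keeps the last); returns when the fingers have stopped.
- ctrl.pause(seconds).
- ctrl.inverse_kinematics(position, orientation): joint angles nearest the present ones, or None.
- ctrl.state(): the state.
- read_camera(name): name is "scene" or "top" or "wrist"; returns a dict with "color" (384x512x3 uint8, red, green, blue), "camera_matrix" (3x3 intrinsics, pixels), "eye" and "rotation" of the camera in the world; the wrist camera has in their place "T_tool_cam" (4x4, takes a point from camera to tool coordinates, whose origin is the TCP and whose axes are the flange's). Camera axes: x right, y up, looking along -z (the intrinsics and any distortion apply to the point x, -y, -z); pixel columns grow to the right and rows downward; lengths in mm; the calibration is good to about 2 mm. A picture is of the moment at which its call begins: read the wrist's pose just before it. There is no depth.
A pose or a line that the arm cannot do raises ctrl.Unreachable and nothing moves.
- ctrl.job_done(): hands the job in, once; it reports no verdict.
The state is a dict: "time": time; "qpos": joint angles; "joint_velocities": joint speeds; "effort": joint torques, N m; "position": TCP position; "ee_rot": TCP orientation; "ft_force": force on the tool from outside, world axes, zero at the start; "wrist_torque": the same for the moment, N m; "gripper_width": opening from 0.0 (shut) to 1.0 (fully open).
Only numpy, scipy, OpenCV 4.12 (cv2) and the standard library are available. Lean on these libraries where they do the work, as an engineer would, in place of code of your own. Each camera call takes 0.05 s, during which the arm holds its last target.

## Working session

There is one attempt and no reset: what is moved stays moved. The work goes in short steps, each a Python script; the robot and the scene stay as the last script left them, time stands still between calls to the robot, and variables do not carry over. Pictures are saved under pics/ and viewed, and the job is handed in when it is done.

```bash
ls; mkdir -p pics; python3 - <<'E'
from bench import ctrl, read_camera
import cv2
for n in("scene","top"):
    c=read_camera(n); cv2.imwrite(f"pics/{n}0.png",cv2.resize(c["color"][:,:,::-1],(800,600),interpolation=cv2.INTER_CUBIC))
    print(n,c["camera_matrix"],c["eye"],c["rotation"],[k for k in c])
print(ctrl.state())
E
```

```text
pics
scene [[364.01638329   0.         256.30104022]
 [  0.         364.01638329 187.06133084]
 [  0.           0.           1.        ]] [1455.23258833 -155.02665745  899.7898825 ] [0.7112151  0.57431596 1.31054265] ['color', 'camera_matrix', 'eye', 'rotation']
top [[357.17771323   0.         258.71554666]
 [  0.         357.17771323 189.0565427 ]
 [  0.           0.           1.        ]] [ 282.9076755    -9.14944243 1483.98786092] [ 0.14757126 -0.1324933  -1.593221  ] ['color', 'camera_matrix', 'eye', 'rotation']
{'time': 0.1, 'qpos': array([ 1.27198783e+00,  3.20236683e-01,  1.56553873e+00, -6.64107770e-06,
        1.25740543e+00, -2.00004608e-02]), 'joint_velocities': array([-9.56446885e-05, -6.31365407e-04, -1.77550868e-03, -3.51599700e-03,
        2.36034868e-03,  6.24698429e-04]), 'effort': array([ 8.00839716e-04, -4.16412699e+01, -2.34706628e+01,  1.28425954e-04,
        4.84870659e-03, -1.37576751e-05]), 'position': array([158.10533229, 552.3342294 , 190.66848757]), 'ee_rot': array([-4.36496039e-01, -3.11087204e+00,  2.46448065e-03]), 'ft_force': array([-0.59921728,  0.17498369,  0.52973157]), 'wrist_torque': array([-0.04780376, -0.06169492, -0.00626847]), 'gripper_width': 0.9990484934947994}
```

View pics/scene0.png

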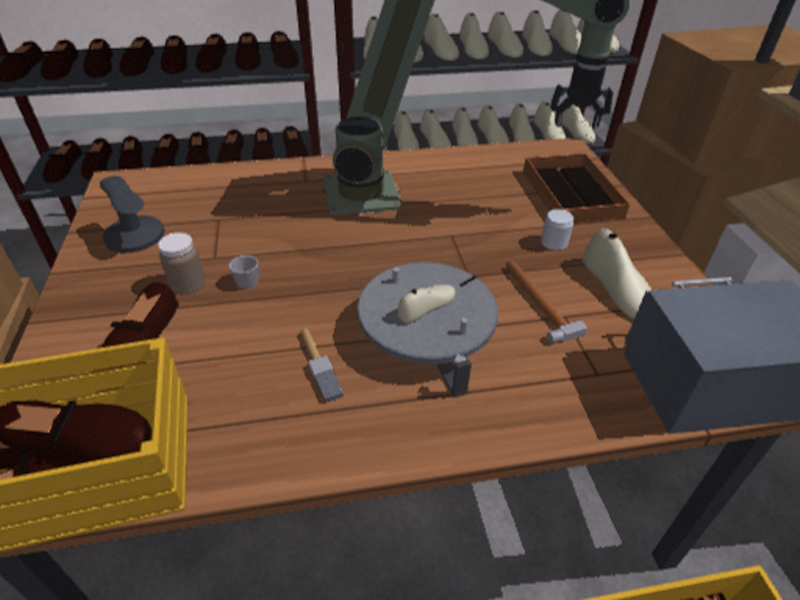

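View pics/top0.png

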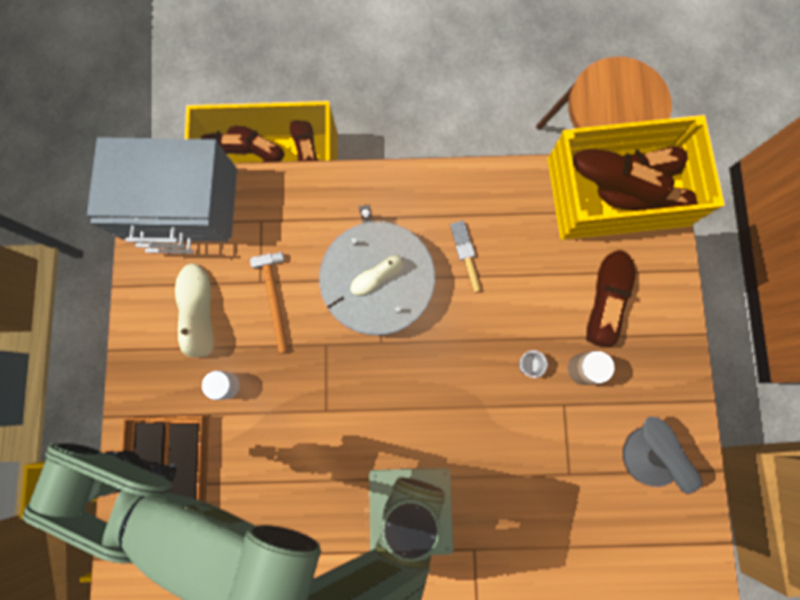

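The top view shows the deck centred near (377,277), the post at (366,212), the line end at (329,305), and the pegs at (358,241) and (403,309). Next I'll measure these on enlarged crops.

```bash
cat > h.py <<'E'
import numpy as np, cv2
from scipy.spatial.transform import Rotation as R
from bench import ctrl, read_camera
def proj(c,P):
    p=(np.atleast_2d(P)-c["eye"])@R.from_rotvec(c["rotation"]).as_matrix()
    K=c["camera_matrix"]; return np.c_[K[0,0]*p[:,0]/-p[:,2]+K[0,2],-K[1,1]*p[:,1]/-p[:,2]+K[1,2]]
def unproj(c,uv,z):
    K=c["camera_matrix"];uv=np.atleast_2d(uv).astype(float)
    d=np.c_[(uv[:,0]-K[0,2])/K[0,0],-(uv[:,1]-K[1,2])/K[1,1],-np.ones(len(uv))]@R.from_rotvec(c["rotation"]).as_matrix().T
    return c["eye"]+d*((z-c["eye"][2])/d[:,2])[:,None]
E
python3 - <<'E'
from h import *
c=read_camera("top"); 
im=c["color"][:,:,::-1]; x0,y0=195,120
cv2.imwrite("pics/tcrop.png",cv2.resize(im[y0:y0+105,x0:x0+120],None,fx=5.5,fy=5.5,interpolation=cv2.INTER_CUBIC))
np.save("top0.npy",c["color"])
s=read_camera("scene");im=s["color"][:,:,::-1]; cv2.imwrite("pics/scrop.png",cv2.resize(im[160:260,220:330],None,fx=6,fy=6,interpolation=cv2.INTER_CUBIC))
for n,uv,z in [("centre",(377,277),75),("post",(366,210),92),("mark",(329,305),75),("p1",(357,241),110),("p2",(404,309),110),("hamL",(267,260),20),("hamEnd",(284,350),15),("brush1",(460,225),20),("brush2",(477,290),15),("cup",(533,364),55),("jar",(597,367),125),("tin",(220,384),85)]:
    print(n,unproj(c,np.array(uv)*.64,z)[0].round(1))
E
```

```text
centre [586.3  70.1  75. ]
post [762.   94.8  92. ]
mark [516.5 194.4  75. ]
p1 [674.  117.5 110. ]
p2 [495.4   2.3 110. ]
hamL [653.6 369.9  20. ]
hamEnd [409.7 322.   15. ]
brush1 [ 736.4 -155.4   20. ]
brush2 [ 556.1 -193.4   15. ]
cup [ 353.6 -321.    55. ]
jar [ 338.9 -458.9  125. ]
tin [323.5 464.7  85. ]
```

View pics/tcrop.png

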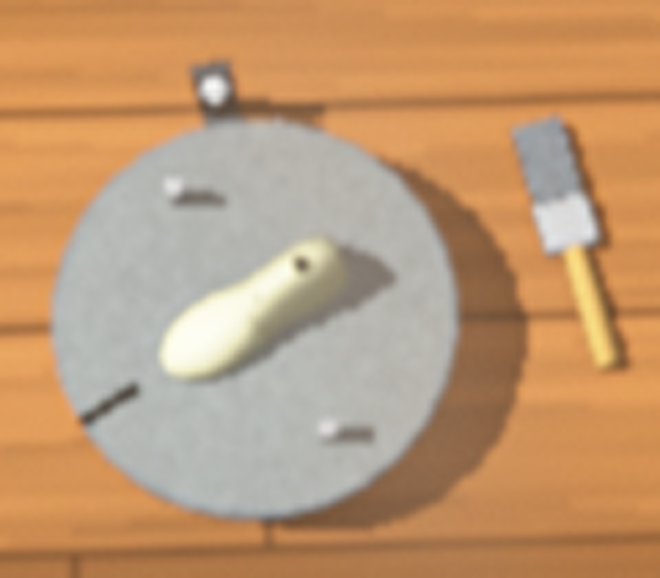

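View pics/scrop.png

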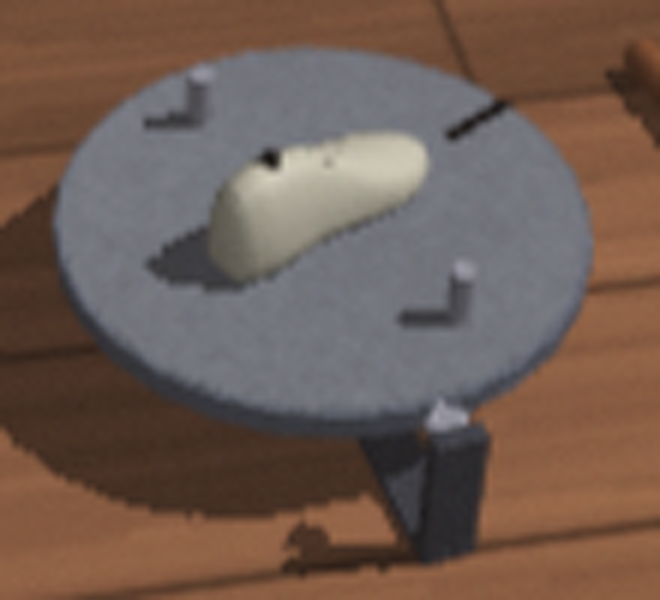

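```bash
python3 - <<'E'
from h import *
from scipy.optimize import least_squares
t=read_camera("top");s=read_camera("scene")
T=lambda *p:np.array(p)/5.5+[195-.4,120-.4]
S=lambda *p:np.array(p)/6+[220-.4,160-.4]
# deck rim via segmentation-free extents: fit
def model(x):
    cx,cy,a,b=x
    f=lambda r,ang,z:[cx+r*np.cos(ang),cy+r*np.sin(ang),z]
    pts=[f(105,b+np.pi/2,110),f(105,b-np.pi/2,110),f(150,b,75),f(100,b,75),f(186,a,92)]
    A=np.linspace(0,2*np.pi,720); rim=np.array([f(150,q,75) for q in A])
    rt=proj(t,rim)
    rs=proj(s,rim)
    e=[rt[:,0].min(),rt[:,0].max(),rt[:,1].min(),rt[:,1].max(),rs[:,0].min(),rs[:,0].max(),rs[:,1].min()]
    return np.vstack([proj(t,pts),proj(s,pts)]),np.array(e)
# left/right peg ordering: toe lower-left in image -> left(ccw)
obsT=[T(328,428),T(174,186),T(83,421),T(137,388),T(212,84)]
obsS=[S(203,73),S(464,270),S(508,104),S(450,135),S(459,436)]
eT=[T(52,0)[0],T(458,0)[0],T(0,120)[1],T(0,520)[1],S(55,0)[0],S(593,0)[0],S(0,47)[1]]
for sw in (0,1):
    o=obsT[:],obsS[:]
    def res(x):
        p,e=model(x); q=np.array(o[0]+o[1]); return np.r_[(p-q).ravel(),e-eT]
    r=least_squares(res,[586,70,.14,np.arctan2(124,-70)]); break
print(r.x,r.cost,r.fun.round(1))
x=r.x;print("deck angle",(x[3]-x[2])%(2*np.pi))
np.save("fit.npy",x)
E
```

```text
[5.88455388e+02 7.15248066e+01 1.50714991e-01 2.10348938e+00] 7.329318789079012 [ 0.2 -0.2  0.4 -0.3 -0.7  0.1  0.2 -0.4 -0.1 -2.9 -0.3 -0.8 -0.1 -0.8
  0.2 -0.9 -0.1 -0.2 -0.  -1.3 -0.2  0.2 -0.4 -0.3 -0.4  0.2 -0.9]
deck angle 1.9527743899195893
```

The fit puts the axis at (588.5, 71.5), the pointer direction at 0.151 rad and the deck at 1.95 rad. I'll shut the gripper, hover over the near side of the ring and touch the resting deck once to calibrate height and timing.

```bash
cat >> h.py <<'E'
C=np.array([588.46,71.52]); PA=0.1507
def ori(al):
    x=np.array([np.cos(al),np.sin(al),0]);z=np.array([0,0,-1.]);return R.from_matrix(np.c_[x,np.cross(z,x),z]).as_rotvec()
def pol(r,ang,z): return [C[0]+r*np.cos(ang),C[1]+r*np.sin(ang),z]
AN=np.radians(np.arange(0,360,1.0))
def prof(c):
    g=cv2.cvtColor(c["color"],cv2.COLOR_RGB2GRAY).astype(np.float32)
    P=np.array([[pol(r,a,75) for a in AN] for r in np.arange(118,147,3)])
    uv=proj(c,P.reshape(-1,3)).astype(np.float32).reshape(P.shape[0],-1,2)
    return cv2.remap(g,uv[...,0],uv[...,1],cv2.INTER_LINEAR).mean(0)
def pic(n,fn):
    c=read_camera(n);cv2.imwrite("pics/"+fn,cv2.resize(c["color"][:,:,::-1],(800,600)));return c
FI=np.radians(196)
E
python3 - <<'E'
from h import *
for al in (FI,FI-np.pi):
    q=ctrl.inverse_kinematics(pol(135,FI,150),ori(al)); print(al,q)
    qs=[ctrl.inverse_kinematics(pol(r,FI+d,z),ori(al)) is not None for r,d,z in((114,.56,93),(114,-.56,93),(135,0,74))];print(qs)
t=prof(read_camera("top"));print(np.degrees(AN[t.argmin()]),t.min(),np.median(t)); s=prof(read_camera("scene"));print(np.degrees(AN[s.argmin()]),s.min(),np.median(s))
E
```

```text
3.420845333908886 [ 4.96545478e-02  1.72700149e-01  1.87860543e+00 -4.44089210e-16
  1.09028708e+00 -1.80039446e+00]
[True, True, True]
0.27925268031909267 [ 4.96545478e-02  1.72700149e-01  1.87860543e+00 -4.44089210e-16
  1.09028708e+00  1.34119819e+00]
[True, True, True]
121.0 96.018166 180.60147
119.99999999999999 42.858105 117.307465
```

```bash
python3 - <<'E'
from h import *
o=ori(FI-np.pi); T=lambda:ctrl.state()["time"]
ctrl.reach(pol(135,FI,190),o); print(T())
ctrl.move_gripper(0.0); print(T())
ctrl.move_straight(pol(135,FI,90),feed=150); st=ctrl.state();print(st["time"],st["position"],st["ft_force"],st["gripper_width"])
t=T();r=ctrl.move_straight(pol(135,FI,82),feed=80);print("8mm@80",T()-t)
t=T();r=ctrl.move_straight(pol(135,FI,70),feed=60,guard=4);st=ctrl.state();print("touch",r,T()-t,st["position"],st["ft_force"])
ctrl.pause(.2);st=ctrl.state();print(st["position"],st["ft_force"])
pic("scene","s1.png");
c=pic("top","t1.png")
t=T();ctrl.move_straight(pol(135,FI,84),feed=150);print(T()-t);print(ctrl.state()["ft_force"],T())
s=prof(read_camera("scene"));print(np.degrees(AN[s.argmin()]),s.min())
E
```

```text
2.55
3.3167
4.1333 [459.41617341  34.33224023  90.63829297] [-0.41208569 -0.21641353 -0.32270547] 0.0007802508005589466
8mm@80 0.25
touch False 0.34999999999999964 [458.29794554  34.2774967   69.57257812] [-1.18042948  0.29539753 -0.25001838]
[458.88469214  34.3118285   70.14377575] [ 0.81654787 -0.03605544 -0.38176631]
0.25
[ 0.54975744 -0.37760389  0.22821372] 5.2833
119.99999999999999 45.25703
```

View pics/s1.png

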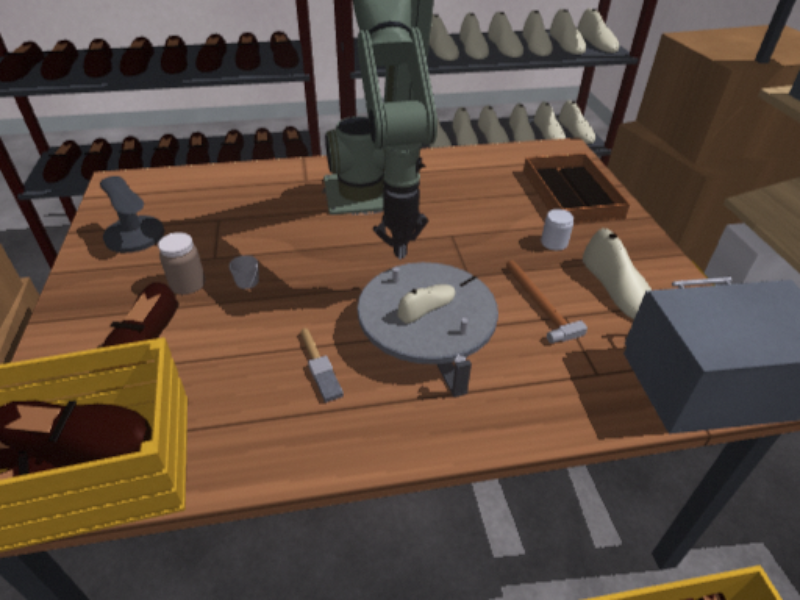

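View pics/t1.png

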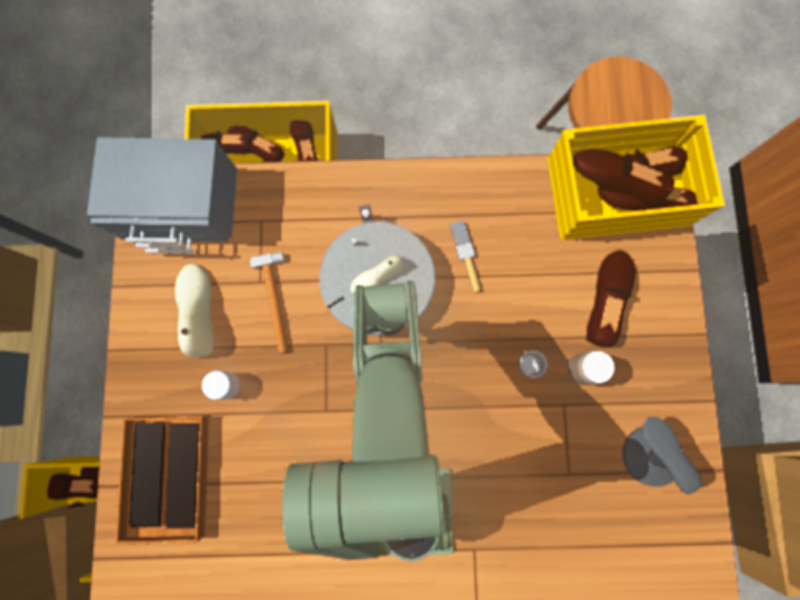

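```bash
python3 - <<'E'
from h import *
s=read_camera("scene");t=read_camera("top")
print(proj(s,[[458.9,34.3,70.1],[458.9,34.3,100],pol(150,FI,75),[0,0,0]])/.64)
print(ctrl.state()["position"],C)
im=cv2.imread("pics/s1.png");cv2.imwrite("pics/s1c.png",cv2.resize(im[170:370,340:520],None,fx=4,fy=3,interpolation=cv2.INTER_CUBIC)[:600])
w=pic("wrist","w1.png")
E
```

```text
[[399.4214557  269.34988899]
 [399.61175461 259.13492797]
 [396.59012394 263.9305813 ]
 [360.63102712 191.99950208]]
[458.39332624  34.30836256  83.67080163] [588.46  71.52]
```

View pics/s1c.png

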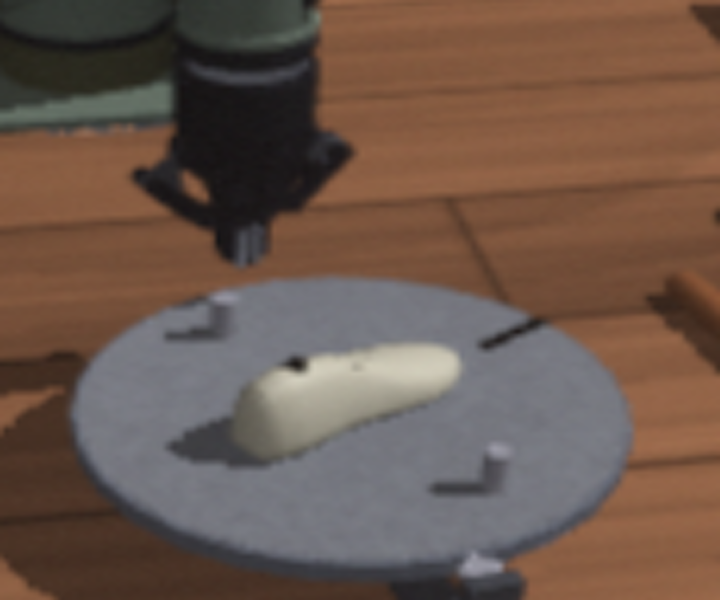

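View pics/w1.png

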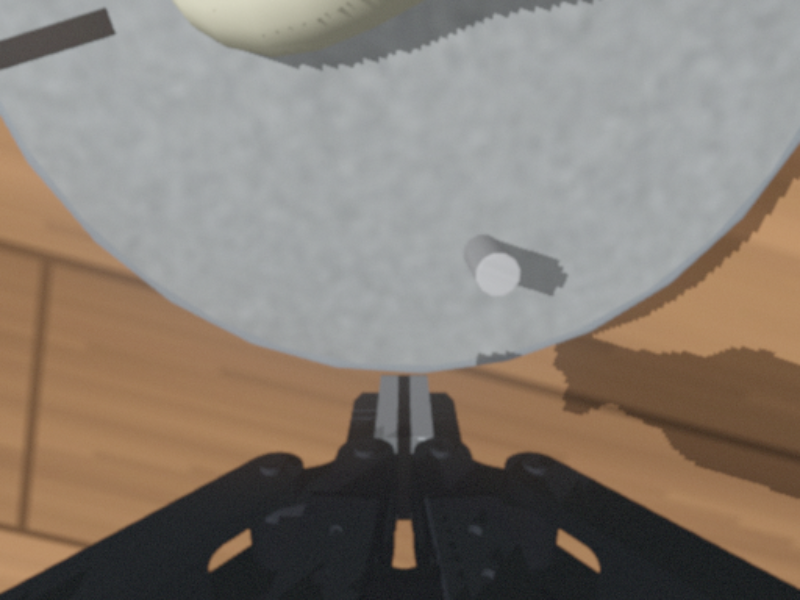

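```bash
python3 - <<'E'
from h import *
st=ctrl.state();w=read_camera("wrist");Tc=np.array(w["T_tool_cam"]);K=w["camera_matrix"];print(Tc.round(3),K)
def pj(p): # tool pt -> px800
    q=np.linalg.inv(Tc)@np.r_[p,1.];return (np.array([K[0,0]*q[0]/-q[2]+K[0,2],K[1,1]*-q[1]/-q[2]+K[1,2]])/.64).round(1)
Rt=R.from_rotvec(st["ee_rot"])
for z in(0,-19,-38,-54): print("tool z",z,pj([0,0,z]))
fit=np.load("fit.npy")
for nm,P in [("pegL",pol(105,fit[3]+np.pi/2,110)),("mark_in",pol(100,fit[3],75)),("rim",pol(150,FI,75)),("rim2",pol(150,FI+.5,75)),("rim3",pol(150,FI-.5,75))]:
    print(nm,pj(Rt.inv().apply(np.array(P)-st["position"])))
print(st["position"],st["ee_rot"],ori(FI-np.pi),st["qpos"],w.keys())
E
```

```text
[[-0.00000e+00  9.58000e-01  2.88000e-01  7.36260e+01]
 [ 1.00000e+00 -0.00000e+00  2.00000e-03  8.60000e-02]
 [ 2.00000e-03  2.88000e-01 -9.58000e-01 -1.83067e+02]
 [ 0.00000e+00  0.00000e+00  0.00000e+00  1.00000e+00]] [[340.44555759   0.         258.11014917]
 [  0.         340.44555759 194.88453008]
 [  0.           0.           1.        ]]
tool z 0 [404.2 352.6]
tool z -19 [404.1 373.8]
tool z -38 [404.1 399.9]
tool z -54 [404.1 426.9]
pegL [491.1 282. ]
mark_in [107.1  27.2]
rim [404.4 379.2]
rim2 [592.3 335.3]
rim3 [216.7 335.2]
[458.39810103  34.30476527  83.62274185] [-3.11094930e+00 -4.37174554e-01  9.95900245e-04] [3.11101889 0.43722519 0.        ] [4.96624802e-02 2.44511001e-01 1.97707710e+00 2.32884449e-05
 9.20642825e-01 1.34121778e+00] dict_keys(['color', 'camera_matrix', 'T_tool_cam'])
```

```bash
python3 - <<'E'
from h import *
T=lambda:ctrl.state()["time"]
t=T();r=ctrl.move_straight(pol(135,FI,60),feed=60);print(ctrl.state()["ft_force"])
r=ctrl.move_straight(pol(135,FI,46),feed=40,guard=3);st=ctrl.state();print("touch",r,T()-t,st["position"],st["ft_force"])
s=pic("scene","s2.png")
g=s["color"][:,:,::-1];cv2.imwrite("pics/s2c.png",cv2.resize(g[110:240,215:330],None,fx=4.5,fy=4.5,interpolation=cv2.INTER_CUBIC))
print(T())
E
```

```text
[0.44294265 0.25699093 0.00320197]
touch False 1.0500000000000007 [458.56645688  34.30845511  45.82197099] [-0.39314685 -0.31824852  0.32858112]
6.6333
```

View pics/s2c.png

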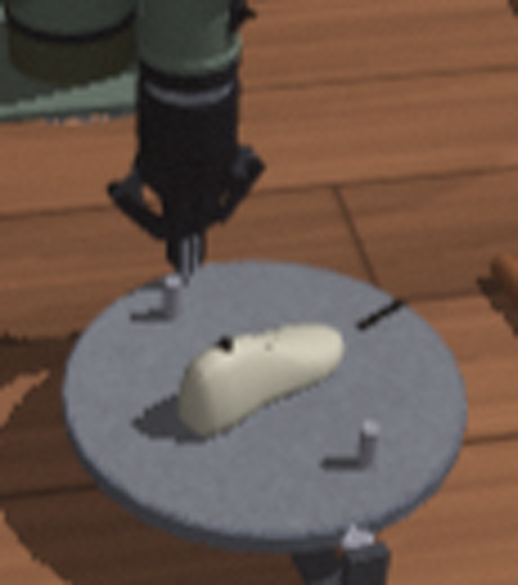

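The fingertips actually end about 40 mm behind the reported TCP: there was no contact at TCP z=46, and the picture shows the tip just above the deck at about (188,280) in the crop. I'll keep descending with the guard on.

```bash
python3 - <<'E'
from h import *
T=lambda:ctrl.state()["time"]
t=T();r=ctrl.move_straight(pol(135,FI,26),feed=30,guard=3);st=ctrl.state();print("touch",r,T()-t,st["position"],st["ft_force"])
ctrl.pause(.2);st=ctrl.state();print(st["position"],st["ft_force"])
s=pic("scene","s3.png")
g=s["color"][:,:,::-1];cv2.imwrite("pics/s3c.png",cv2.resize(g[110:240,215:330],None,fx=4.5,fy=4.5,interpolation=cv2.INTER_CUBIC))
w=pic("wrist","w3.png")
p=prof(s);print(np.degrees(AN[p.argmin()]),T())
E
```

```text
touch True 0.4500000000000002 [458.92966693  34.26566029  35.1229046 ] [-0.89109742 -0.06277032  5.45171205]
[458.94445188  34.32234045  35.13565246] [0.24193524 0.18447024 5.42831819]
119.99999999999999 7.3833
```

View pics/s3c.png

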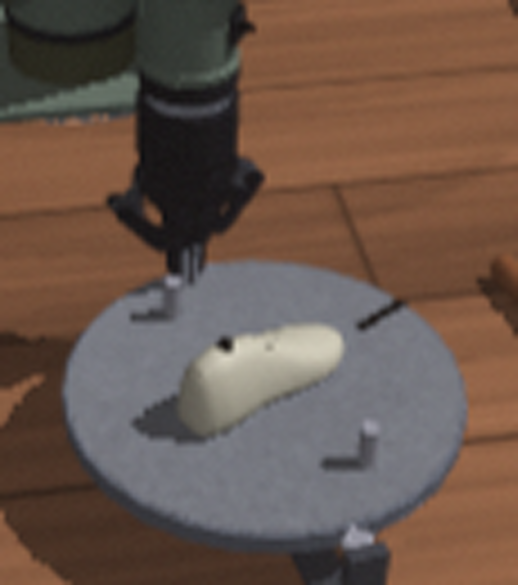

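View pics/w3.png

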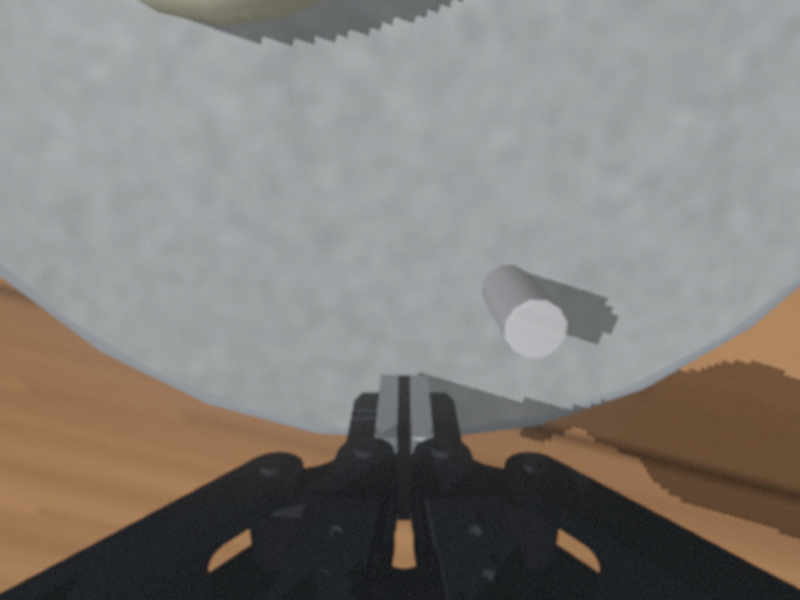

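```bash
python3 - <<'E'
from h import *
st=ctrl.state();w=read_camera("wrist");Tc=np.array(w["T_tool_cam"]);K=w["camera_matrix"]
Rt=R.from_rotvec(st["ee_rot"])
for px,z in [((380,376),75),((430,376),75),((403,376),75),((404,434),75),((536,329),110)]:
    u=np.array(px)*.64; d=Tc[:3,:3]@np.array([(u[0]-K[0,2])/K[0,0],-(u[1]-K[1,2])/K[1,1],-1]);d=Rt.apply(d);e=Rt.apply(Tc[:3,3])+st["position"]
    P=e+d*(z-e[2])/d[2]; r=P[:2]-C;print(px,P.round(1),"r",np.hypot(*r).round(1),"ang",np.degrees(np.arctan2(r[1],r[0]))%360, "tool",Rt.inv().apply(P-st["position"]).round(1))
t=st["time"];ctrl.move_straight(pol(135,FI,60),feed=150);print(ctrl.state()["time"]-t,ctrl.state()["ft_force"])
E
```

```text
(380, 376) [465.3  43.5  75. ] r 126.3 ang 192.82410756139672 tool [  8.7  -7.1 -39.9]
(430, 376) [469.4  29.4  75. ] r 126.3 ang 199.4722957067547 tool [  8.7   7.6 -39.9]
(403, 376) [467.2  37.   75. ] r 126.1 ang 195.88270777094198 tool [  8.7  -0.3 -39.9]
(404, 434) [448.9  31.5  75. ] r 145.2 ang 196.0134236044992 tool [-10.5  -0.  -39.9]
(536, 329) [500.9  16.8 110. ] r 103.2 ang 212.0134320314091 tool [ 35.6  28.4 -74.9]
0.3666999999999998 [-0.10071846 -0.15282312 -0.14464025]
```

The wrist camera suggests the deck centre is about 3.5 mm farther out in the robot frame, so I'll shift to that. The clock stands still between scripts, so now I'll flick, lift, and take a few frames.

```bash
cat >> h.py <<'E'
CR=np.array([592.,72.])
def rp(r,ang,z): return [CR[0]+r*np.cos(ang),CR[1]+r*np.sin(ang),z]
import pickle,os
def log(n="scene"):
    t=ctrl.state()["time"];c=read_camera(n)
    L=pickle.load(open("log.pkl","rb")) if os.path.exists("log.pkl") else []
    L.append((t,n,c["color"],prof(c)));pickle.dump(L,open("log.pkl","wb"))
E
python3 - <<'E'
from h import *
T=lambda:ctrl.state()["time"]
H=np.radians(32); rs=97/np.cos(H)
ctrl.move_straight(rp(135,FI,92),feed=150)
ctrl.move_straight(rp(rs,FI+H,92),feed=200)
ctrl.move_straight(rp(rs,FI+H,50),feed=120); print("at start",T(),ctrl.state()["ft_force"])
log()
w=pic("wrist","w4.png");s=pic("scene","s4.png")
L=pickle.load(open("log.pkl","rb"));print(np.degrees(AN[L[-1][3].argmin()]))
E
```

```text
at start 9.125 [-0.31871406  0.26539045  0.19361789]
119.99999999999999
```

View pics/w4.png

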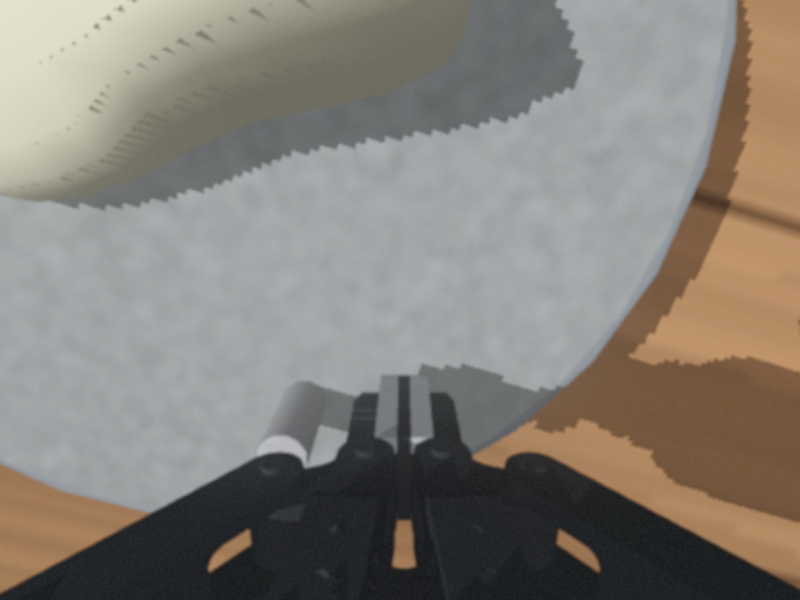

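View pics/s4.png

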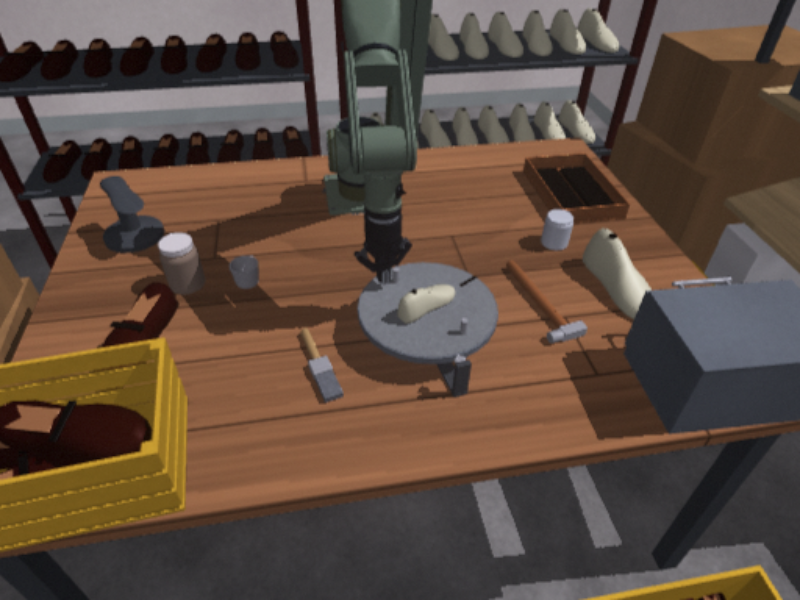

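The finger stands about 10 mm behind the left peg at a matching radius, so I'm flicking now.

```bash
python3 - <<'E'
from h import *
T=lambda:ctrl.state()["time"]
H=np.radians(32); rs=97/np.cos(H)
t=T();ctrl.move_straight(rp(rs,FI-H,66),feed=190);print(t,T())
ctrl.move_straight(rp(rs+8,FI-H,100),feed=220);print(T())
for i in range(4): log()
L=pickle.load(open("log.pkl","rb"))
p0=L[0][3]
for l in L: 
    p=l[3]; k=np.argsort(p)[:4]; print(round(l[0],3),AN[k]*57.3,p[k].round(0))
for i in(1,4): cv2.imwrite(f"pics/f{i}.png",cv2.resize(L[i][2][:,:,::-1][110:250,200:340],None,fx=4,fy=4))
E
```

```text
9.275 10.0667
10.375
9.125 [120.00883937 220.01620551 121.00891303 219.01613185] [44. 50. 51. 51.]
10.375 [299.02202476 300.02209842 298.0219511  193.01421665] [40. 41. 64. 66.]
10.425 [291.02143547 290.0213618  202.0148796  204.01502692] [44. 46. 64. 64.]
10.475 [282.02077251 281.02069885 283.02084617 202.0148796 ] [44. 45. 64. 65.]
10.525 [273.02010956 272.0200359  274.02018322 194.01429031] [47. 52. 60. 66.]
```

View pics/f4.png

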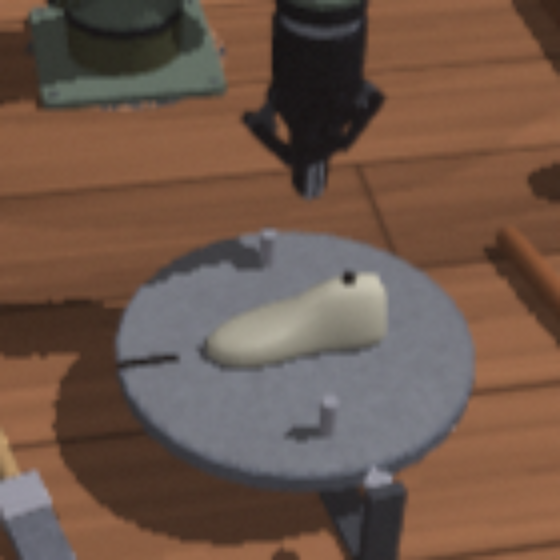

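The deck spins clockwise at about 3.04 rad/s, with deck angle about -1.67 rad at t=10.525. Next I'll get to the hover above the ring and keep measuring.

```bash
python3 - <<'E'
from h import *
T=lambda:ctrl.state()["time"]
ctrl.move_straight(rp(134,FI,82),feed=250);print(T());log()
ctrl.move_straight(rp(134,FI,39),feed=200);print(T());log();log()
st=ctrl.state();print(st["position"],st["ft_force"])
L=pickle.load(open("log.pkl","rb"))
for l in L[1:]: 
    p=l[3]; k=np.argsort(p)[:5]; print(round(l[0],3),AN[k]*57.2958,p[k].round(0))
cv2.imwrite("pics/f7.png",cv2.resize(L[-1][2][:,:,::-1][110:250,200:340],None,fx=4,fy=4))
E
```

```text
11.0167
11.4333
[464.39661352  35.59858449  40.05805602] [ 0.2807135  -0.67504647  0.76755633]
10.375 [299.00010691 300.00010727 298.00010655 193.00006901 301.00010763] [40. 41. 64. 66. 66.]
10.425 [291.00010405 290.00010369 202.00007223 204.00007294 205.0000733 ] [44. 46. 64. 64. 64.]
10.475 [282.00010083 281.00010048 283.00010119 202.00007223 204.00007294] [44. 45. 64. 65. 65.]
10.525 [273.00009762 272.00009726 274.00009797 194.00006937 193.00006901] [47. 52. 60. 66. 66.]
11.017 [190.00006794 189.00006758 191.00006829 188.00006722 278.0000994 ] [37. 45. 55. 71. 86.]
11.433 [126.00004505 125.0000447  127.00004541 198.0000708  197.00007044] [43. 49. 59. 60. 61.]
11.483 [118.00004219 119.00004255 117.00004184 120.00004291 205.0000733 ] [47. 48. 65. 67. 71.]
```

View pics/f7.png

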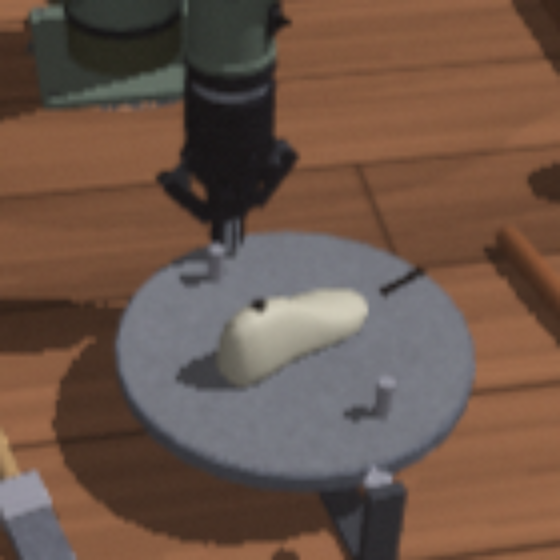

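The speed is now about 2.5 rad/s with near-nominal decay, and the deck is about 1.8 rad short of the pointer. I'll fit the coast-down live and press with about 0.125 s of lead.

```bash
cat > brake.py <<'E'
from h import *
from scipy.optimize import least_squares
from scipy.interpolate import interp1d
L=pickle.load(open("log.pkl","rb"))[1:]
cam=None
def centroid(p,g):
    i=np.arange(-14,15)+int(round(np.degrees(g))); v=p[i%360]; w=np.clip(np.median(v)-15-v,0,None)
    return np.radians((i*w).sum()/w.sum())
def model(x,t):
    th,w,k=x; tau=1/(.182*k); e=np.exp(-(t-t0)/tau)
    return th-((w+.5)*tau*(1-e)-.5*(t-t0))   # theta' = -w(t)
t0=L[0][0]
ts=[l[0] for l in L]; g=np.radians([299.4,290.6,281.8,272.8,190,125.8,118.5])
an=[centroid(l[3],a) for l,a in zip(L,g)]
def fit(): return least_squares(lambda x:np.r_[(model(x,np.array(ts))-an)/.01,(x[2]-1)/.3],[5.2,3.05,1]).x
LEAD=0.125
def tcmd(x):
    tt=np.arange(ts[-1],ts[-1]+2,.001);return tt[np.argmax(model(x,tt)<PA)]-LEAD
x=fit();print(x,np.round(np.degrees(model(x,np.array(ts))-an),1),"cmd at",tcmd(x))
while True:
    t=ctrl.state()["time"]
    if tcmd(x)-t<.16: break
    c=read_camera("scene");a=centroid(prof(c),model(x,t))
    ts.append(t);an.append(a);x=fit();print(round(t,3),np.degrees(a).round(1),x.round(3),tcmd(x).round(3))
ctrl.pause(float(tcmd(x)-ctrl.state()["time"]))
t=ctrl.state()["time"]
r=ctrl.move_straight(rp(134,FI,32),feed=60,guard=4);st=ctrl.state()
print("press",t,r,st["time"],st["position"],st["ft_force"])
c=read_camera("scene");p=prof(c);print(np.degrees(AN[np.argsort(p)[:4]]))
pickle.dump(c["color"],open("after.pkl","wb"))
E
python3 brake.py
```

```text
[5.22904716 3.18116024 0.93969935] [ 0.1 -0.  -0.  -0.1  0.   0.  -0. ] cmd at 12.177299999999546
11.533 111.3 [5.229 3.183 0.947] 12.179
11.583 104.3 [5.229 3.187 0.961] 12.182
11.633 97.3 [5.23  3.193 0.977] 12.186
11.683 90.4 [5.23  3.198 0.991] 12.189
11.733 83.7 [5.231 3.203 1.007] 12.192
11.783 77.2 [5.231 3.213 1.032] 12.197
11.833 70.4 [5.232 3.218 1.046] 12.2
11.883 63.9 [5.232 3.223 1.057] 12.202
11.933 57.6 [5.232 3.229 1.071] 12.204
11.983 51.3 [5.233 3.233 1.081] 12.206
12.033 45.2 [5.233 3.239 1.094] 12.208
press 12.2083 True 12.4167 [464.60419267  35.11173289  35.11398998] [-0.76492651 -0.64962493  7.54733792]
[ 16.  15. 198. 199.]
```

```bash
python3 - <<'E'
from h import *
ctrl.pause(.4);st=ctrl.state();print(st["time"],st["ft_force"])
c=read_camera("scene");p=prof(c);print(np.degrees(AN[np.argsort(p)[:4]]))
cv2.imwrite("pics/stop.png",cv2.resize(c["color"][:,:,::-1][140:260,210:340],None,fx=5,fy=5,interpolation=cv2.INTER_CUBIC))
t=pic("top","tstop.png");cv2.imwrite("pics/tstopc.png",cv2.resize(t["color"][:,:,::-1][125:225,195:295],None,fx=6,fy=6,interpolation=cv2.INTER_CUBIC))
p=prof(t);print(np.degrees(AN[np.argsort(p)[:4]]))
E
```

```text
12.8667 [-0.89989885 -0.63408169  6.74482641]
[ 15.  16. 198. 199.]
[166. 167. 165. 188.]
```

View pics/stop.png

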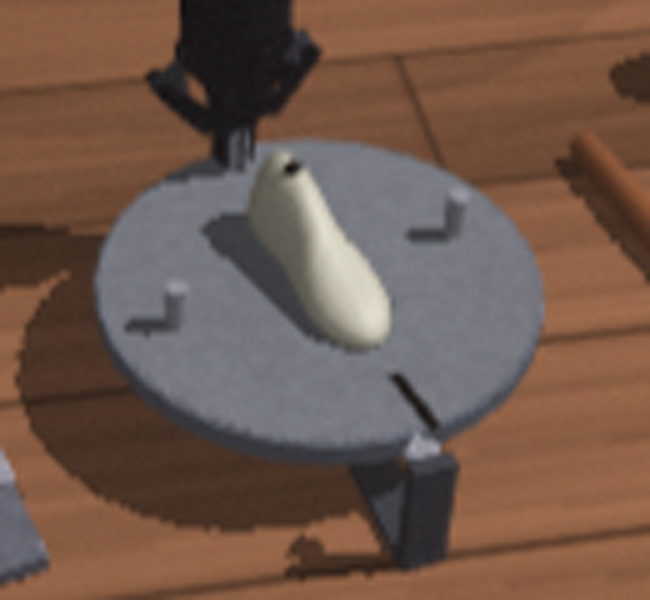

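View pics/tstopc.png

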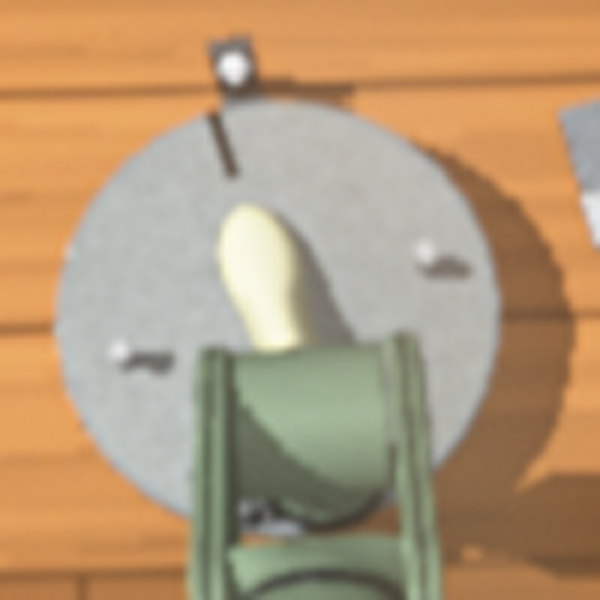

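The deck stopped on the line's second pass, about 7° (18–20 mm) short of the pointer and within the 30 mm limit. To gain margin I'll creep it about 5.5° onward under the pressed fingertip, hold, and then lift.

```bash
python3 - <<'E'
from h import *
d=np.radians(5.5)
r=ctrl.move_straight(rp(134,FI-d,34.6),feed=15);st=ctrl.state();print(st["time"],st["position"],st["ft_force"])
ctrl.pause(.5);print(ctrl.state()["ft_force"])
c=read_camera("scene");p=prof(c);print(np.degrees(AN[np.argsort(p)[:4]]))
E
```

```text
13.9833 [461.76755502  47.72732224  35.13366025] [ 0.76446907 -0.40243636  6.01370435]
[1.14634792 0.33330767 5.03332892]
[ 10.  11.   9. 193.]
```

Mark now reads 10.2° against the pointer's 8.6°. Now I'll lift straight up, move clear and check.

```bash
python3 - <<'E'
from h import *
d=np.radians(5.5)
ctrl.move_straight(rp(134,FI-d,50),feed=40)
c=read_camera("scene");p=prof(c);print(np.degrees(AN[np.argsort(p)[:4]]))
ctrl.move_straight(rp(134,FI-d,190),feed=150)
ctrl.move_straight([380,20,260],feed=150)
ctrl.pause(1.0)
for i in range(2):
    c=pic("scene","end_s%d.png"%i);p=prof(c);print(np.degrees(AN[np.argsort(p)[:4]]));ctrl.pause(.6)
t=pic("top","end_t.png");p=prof(t);print(np.degrees(AN[np.argsort(p)[:4]]));print(ctrl.state()["time"],ctrl.state()["ft_force"])
E
```

```text
[10. 11.  9. 12.]
[10. 11.  9. 12.]
[10. 11.  9. 12.]
[ 11.  12.  10. 163.]
19.4333 [ 0.64025246 -0.28675159  0.73215326]
```

View pics/end_s1.png

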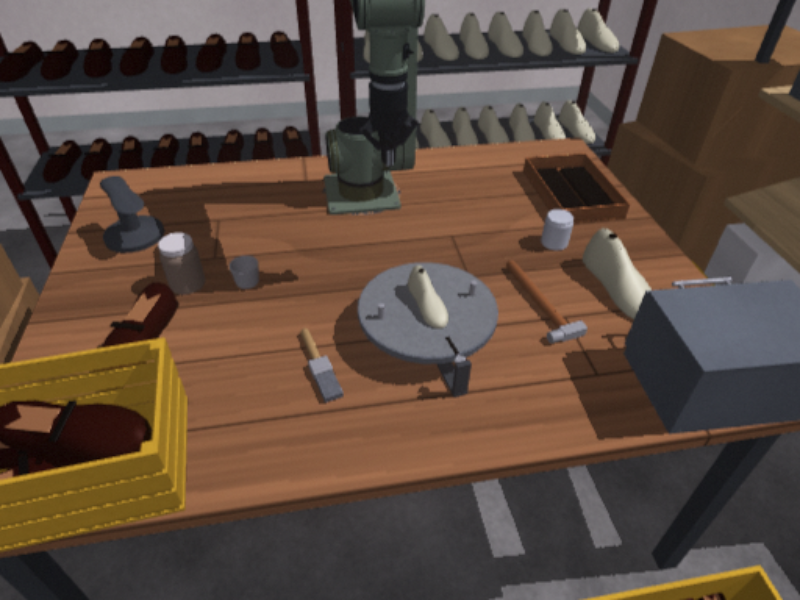

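View pics/end_t.png

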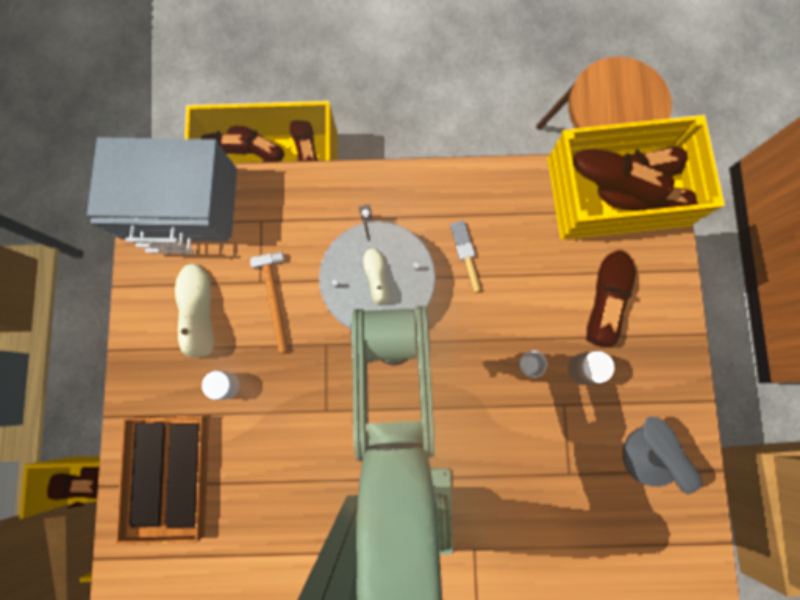

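The line at (367,232) ends right at the pointer at (366,212). The deck is still, the bystanders look unmoved and the arm is clear, so I'm handing in.

```bash
python3 -c "
from bench import ctrl
ctrl.job_done()"
```

```text
the job is handed in; nothing more can be done
```

The deck is stopped with the toe line at the pointer, and I handed the job in at about 19.5 s of the 51 s allowed. No verdict was reported, so the outcome below rests on my own checks.

- **Flick and free run:** I flicked the left peg clockwise. The deck left at about 3.2 rad/s, the toe passed the pointer, and it ran untouched for nearly 2 s.
- **Braking:** I pressed a fingertip on the ring at the next pass with about 7 N. It stopped 7° short of the pointer by the scene camera (about 8° by the top camera), roughly 18–20 mm, inside the 30 mm limit.
- **Adjustment:** I crept the deck about 5.5° closer under the pressed fingertip to gain margin. I then held it for 0.5 s, lifted off and moved clear.

**Last checks:**
- The mark reads 10–11° against the pointer's 8.6°, about 4–6 mm off, and did not move between frames.
- The bystanders sit where they were in both camera views.
- Tool force was about 1 N, which is sensor noise.

**Disagreements:**
- The shut fingertips really end about 40 mm behind the reported tool point. I found this when a guarded descent met nothing at the stated height, and used the measured contact height instead.
- The wrist camera put the deck centre about 3–5 mm farther out than the fixed cameras did, so I shifted the robot moves by 3.5 mm.

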